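# Refit the bayonet battery cap of a work lantern

## Robot

A 6-joint arm with a two-finger parallel gripper is mounted at the origin on the work surface. World frame = base frame: x ahead of the robot, y to its left, z up, the work surface at z = 0. Lengths are in m, angles in rad, forces in N, time in s.
With the tool pointing down it reaches from about 0.35 to 0.975 m from the base axis. Payload 4.9 kg.
Tool frame: the origin (TCP) lies midway between the tips of the shut fingers; the grasp point (between the pads) lies 19 mm behind it (manip.hold_point_z is the distance from the TCP to the grasp point, in m); z points along the fingers, y is the line along which they close (so a half turn about z gives the same grasp; the last joint's range is limited). The gripper opens to 85 mm and grips with 20 to 120 N. Pads are 22 mm wide; open, the fingers measure 114 mm over their backs; the gripper's body (76 mm by 85 mm) begins 54 mm behind the grasp point. The pads swing forward as they close: fully open they stand 13 mm farther back than shut.
Start: joints at [1.21, 0.053, 1.613, -0, 1.476, -0.119], TCP at [0.15, 0.607, 0.231] pointing down, gripper open.
Joint ranges: [-3.01, 3.01], [-1.01, 2.22], [0.06, 2.58], [-1.02, 4.17], [0.09, 2.62], [-3.14, 3.14]. Speed limits (rad/s): [2.57, 2.57, 3.14, 3.14, 3.14, 3.14].

## Interface

Orientations are given as a unit quaternion [w, x, y, z].
In Python, from plant import manip gives the robot as it stands. The module is installed in compiled form; this text tells all that it offers.
- The arm moves only by the shell command python3 -m jog 'ROWS' [OPENING]. ROWS is JSON, one flat list of numbers, 6 for each row, row after row: the shift along the tool's x, y, z in units of 0.1 m (1.0 is 0.1 m), then the turn, a rotation vector about the tool's x, y, z in units of 180 degrees (1.0 is 180 degrees). A call has 1 to 8 rows; each row is the pose to reach, as a shift and turn from the pose commanded when the call began, along the tool's axes at that moment, turning the shorter way round; what a row does not reach only later rows make up. A row lasts 1/8 s, in which the tool goes at most 62.5 mm and 10.7 degrees, less where a joint would pass 70% of its speed; a pose out of reach is approached as far as the arm can. A call with a number of a shift or a turn outside -1 to 1 is refused whole. A call with a gripper value outside its range is refused whole. OPENING is the finger opening in mm, from 0 to 85.4, set as the call begins (- or left out, the last holds). The fingers move at their own pace and stop on an object; the grip force is fixed at half the most. Time passes only in rows, so rows that repeat a pose let the fingers close. It gives the time, the measured TCP pose, the force, the opening and the grip force at its end, in the units of the state.
- manip.state(): the state, without advancing time (a new reading comes with each control period).
- manip.grab_frame(name): name is "scene" or "top" or "wrist"; returns a dict with "img" (384x512x3 uint8, blue, green, red), "z_map" (384x512 float32, m along the optical axis (not along the pixel's ray), 0 where there is no reading), "fx", "fy", "cx", "cy" (pixels), "xyz" and "attitude" of the camera in the world; the wrist camera has in their place "T_tool_cam" (4x4, takes a point from camera to tool coordinates, whose origin is the TCP and whose axes are the flange's). Camera axes: x right, y up, looking along -z (the intrinsics and any distortion apply to the point x, -y, -z); pixel columns grow to the right and rows downward; lengths in m; the calibration is good to about 2 mm. A picture is of the moment at which its call begins: read the wrist's pose just before it.
- manip.job_done(): hands the job in; it is judged then, once.
The state is a dict: "time": time; "joint_pos": joint angles; "joint_vel": joint speeds; "joint_efforts": joint torques, N m; "tool_pos": TCP position; "tool_rot": TCP orientation; "contact_force": force on the tool from outside, world axes, zero at the start; "ft_torque": the same for the moment, N m; "gripper_width": opening from 0.0 (shut) to 1.0 (fully open); "grasp_force": force on a finger pad.
Only numpy, scipy, OpenCV 4.12 (cv2) and the standard library are available. Lean on these libraries where they do the work, as an engineer would, in place of code of your own. Each camera call takes 0.05 s, during which the arm holds its last target. There are 200 camera calls.

## Task

The yellow work lantern stands head down in its cradle with its battery compartment open on top. Take the cap with the two red lugs by its bar, line its lugs up with the two red-marked slots of the lantern's collar, push it in against the spring and turn it clockwise (seen from above) to the stop, then let go so that it stays locked. Leave the other cap, the one with three blue lugs, where it lies.

Things in the scene. Friction and masses are not known exactly. Their poses are not given: they have to be found in the camera images.
- mouth (a point): Top centre of the yellow lantern's collar, 110 mm above the table; z up. Lantern fixed, 98 mm across, cradle 120. Two slots, marked red, at its +x and -x: 24 mm wide at the bore, out to 89 mm across. Between them a lip 5 mm thick, bore 64 mm, with 25 mm free height below. Lugs under the lip turn clockwise seen from above, 60 degrees from the slots to a hard stop; the other way is blocked.
- contact (a joint): Copper contact disc, 44 mm across, inside the collar, 7 mm below its top. 0 = up (start), grows to 0.023 m as the cap presses it down. Its spring pushes up with 1.5 N at first, 7 N fully down, and holds turned lugs up against the lip; an unturned cap is pushed out again.
- cap_centre (a point): Right cap, 80 g: black plug 56 mm across, 22 high; this point on its axis 27 mm above the underside, z up. Two red lugs along +x and -x, 80 mm over both, 10 wide, their top 17 mm below this point. Red bar grip along x: 50 mm long, 14 thick, top 27 mm above this point, lower end 5 mm below it. Turn it when this point is 0 to 9 mm above mouth (5 is good); locked and released it rises to 12.
- other_cap_centre (a point): A cap of another lamp, to be left alone: grey plug of the same size with three blue lugs 120 degrees apart and a blue bar grip; this point is on its axis 27 mm above its underside. The two caps may lie in either place.
There are look-alikes about, which are no part of the job. What is shaped like the part that bears cap_centre but green or pink is not meant. Of the things that look like the part that bears mouth, take the one that is farthest to the robot's left at the start.

How it is judged:
On the way:
1. the cap is pushed into the collar with its lugs through the slots (horizontal distance between cap_centre and mouth below 0.01 m and z of cap_centre in the frame of mouth below 0.013 m and angle between the x axis of cap_centre and the x axis of mouth, either way round below 0.45 rad), for 0.1 s.
At the end, for the whole second after the job is handed in: The two-lug cap is let go in the collar: centre within 10 mm of its axis and less than 16 mm above its top, tilted under 10 degrees, turned over 47 degrees from the slots (stop at about 60); the three-lug cap within 30 mm of where it lay (horizontal distance between cap_centre and mouth below 0.01 m and z of cap_centre in the frame of mouth below 0.016 m and angle between cap_centre's own z axis and vertical below 0.17 rad and angle between the x axis of cap_centre and the x axis of mouth, either way round above 0.82 rad and distance of other_cap_centre from where it was at the start of the episode below 0.03 m); the robot touches nothing.
It fails at once if the three-lug cap is moved more than 30 mm (distance of other_cap_centre from where it was at the start of the episode above 0.03 m).
It also fails if it takes over 45 s, if anything falls off the work surface, if the arm or the gripper's body presses on something with over 40 N, if the wrist force passes 120 N, or if a joint passes its speed limit or range.

## Working session

There is one attempt and no reset: what is moved stays moved. The work goes in short steps, Python scripts to look and compute and a shell command to move; the robot and the scene stay as the last step left them, time stands still between calls to the robot, and variables do not carry over. Pictures are saved under pics/ and viewed, at most 10 in all, crops included, and the job is handed in when it is done.

```bash
mkdir -p pics
cat > h.py <<'E'
import numpy as np, cv2
from scipy.spatial.transform import Rotation as R
from plant import manip
def rot(q): return R.from_quat([q[1],q[2],q[3],q[0]])
def grab(name):
    s=manip.state(); f=manip.grab_frame(name)
    if name=="wrist":
        T=np.eye(4);T[:3,:3]=rot(s["tool_rot"]).as_matrix();T[:3,3]=s["tool_pos"]
        f["T"]=T@np.array(f["T_tool_cam"])
    else:
        T=np.eye(4);a=np.array(f["attitude"])
        T[:3,:3]=a if a.shape==(3,3) else rot(a).as_matrix();T[:3,3]=f["xyz"];f["T"]=T
    return f
def cloud(f):
    z=f["z_map"].astype(float);h,w=z.shape;u,v=np.meshgrid(np.arange(w),np.arange(h))
    P=np.stack([(u-f["cx"])/f["fx"]*z,-(v-f["cy"])/f["fy"]*z,-z],-1)
    W=P@f["T"][:3,:3].T+f["T"][:3,3];W[z==0]=np.nan
    return W
E
python3 - <<'E'
from h import *
for n in("top","scene"):
    f=grab(n);print({k:f[k] for k in f if k not in("img","z_map","T")});cv2.imwrite(f"pics/{n}.png",f["img"]);np.savez(n,W=cloud(f),img=f["img"])
print(manip.state())
E
```

```text
{'fx': 413.62940179520376, 'fy': 413.62940179520376, 'cx': 262.3238081830996, 'cy': 190.70036495162773, 'xyz': array([ 0.46918623, -0.01794076,  1.04057387]), 'attitude': array([-0.69705267, -0.03970397,  0.02525212,  0.71547431])}
{'fx': 349.5889135075062, 'fy': 349.5889135075062, 'cx': 254.13552436924994, 'cy': 190.1564598555652, 'xyz': array([ 0.94109757, -0.4765707 ,  0.50950966]), 'attitude': array([0.81932043, 0.45119181, 0.16403725, 0.31341946])}
{'time': 0.1, 'joint_pos': array([ 1.21000548e+00,  5.33574375e-02,  1.61414458e+00, -3.03004520e-05,
        1.47602854e+00, -1.18995070e-01]), 'joint_vel': array([-1.84293862e-03, -8.04662397e-05, -6.66306335e-04,  1.09362435e-03,
        1.28000927e-03,  1.03334040e-04]), 'joint_efforts': array([-1.22258066e-04, -3.94902313e+01, -3.71362889e+01, -1.46731750e-04,
        3.96800169e-03,  7.21631437e-06]), 'tool_pos': array([0.14945713, 0.6062824 , 0.23015191]), 'tool_rot': array([-2.15573387e-04,  1.20602095e-01,  9.92700456e-01, -9.44790510e-04]), 'contact_force': array([-0.19210076, -0.08318818, -0.44398289]), 'ft_torque': array([ 0.07430499, -0.01212079,  0.00870708]), 'grasp_force': 0.0, 'gripper_width': 0.9990144490113004}
```

View pics/top.png

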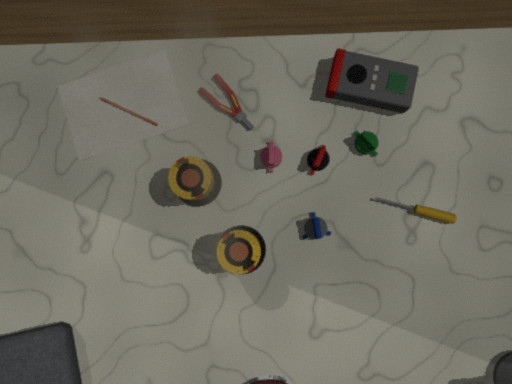

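View pics/scene.png

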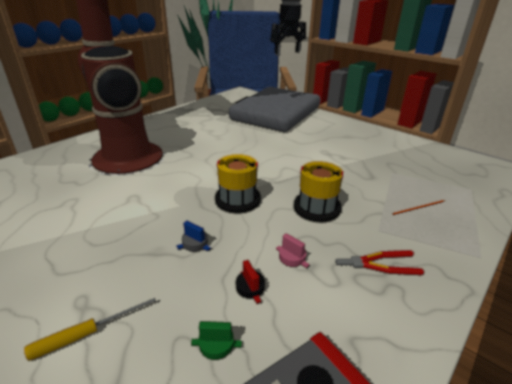

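The top view shows two lanterns at about (190,180) and (240,252), the two-red-lug cap at (318,159), the blue one at (314,227), and pink and green decoys at (271,156) and (366,143). The scene view agrees. Next I measure positions.

Run:
```python
from h import *
d=np.load("top.npz");W,img=d["W"],d["img"]
hsv=cv2.cvtColor(img,cv2.COLOR_BGR2HSV);H,S,V=[hsv[...,i].astype(int) for i in range(3)]
red=((H<8)|(H>172))&(S>150)&(V>80)
def win(u,v,r=32):
    m=np.zeros(H.shape,bool);m[v-r:v+r,u-r:u+r]=1;return m
for n,(u,v) in dict(A=(190,180),B=(240,252)).items():
    m=win(u,v)&(H>15)&(H<35)&(S>120)&(abs(W[...,2]-.11)<.008)
    p=W[m];(c,r)=cv2.minEnclosingCircle(p[:,:2].astype(np.float32));print(n,len(p),np.median(p[:,2]),c,r)
    m=win(u,v)&red&(W[...,2]>.09);print("red",W[m][:,:3].round(3).tolist()[:60])
m=win(318,159,20)&red&(W[...,2]>.035);p=W[m];print("bar",len(p),p.min(0),p.max(0),p.mean(0));t=p[p[:,2]>p[:,2].max()-.006]
c,e=np.linalg.eigh(np.cov(t[:,:2].T));print(t.mean(0),e[:,1],np.degrees(np.arctan2(e[1,1],e[0,1])),c)
m=win(318,159,20)&red&(W[...,2]<.03);print(W[m].round(3).tolist())
m=win(314,227,20)&(H>100)&(H<130)&(S>120);p=W[m];print("blue",p.min(0),p.max(0),p[p[:,2]>.045].mean(0))
```

```text
A 656 0.10961863260930776 (0.590471625328064, 0.16505897045135498) 0.04938315600156784
red [[0.635, 0.18, 0.11], [0.633, 0.184, 0.11], [0.633, 0.182, 0.108], [0.631, 0.188, 0.112], [0.631, 0.186, 0.109], [0.628, 0.193, 0.112], [0.628, 0.191, 0.111], [0.547, 0.148, 0.111], [0.547, 0.146, 0.112], [0.545, 0.15, 0.111], [0.545, 0.148, 0.111]]
B 692 0.10961943949261038 (0.4204097092151642, 0.057188745588064194) 0.049630410969257355
red [[0.388, 0.025, 0.11], [0.386, 0.027, 0.112], [0.386, 0.025, 0.112], [0.385, 0.023, 0.108], [0.383, 0.032, 0.11], [0.383, 0.03, 0.11], [0.383, 0.027, 0.109], [0.381, 0.034, 0.109], [0.381, 0.032, 0.11], [0.381, 0.03, 0.111], [0.379, 0.036, 0.109], [0.379, 0.034, 0.11], [0.379, 0.032, 0.111], [0.377, 0.036, 0.109], [0.377, 0.034, 0.109]]
bar 88 [ 0.61857227 -0.15266157  0.04988947] [ 0.662562   -0.12719453  0.05791723] [ 0.6405028  -0.13947531  0.05344251]
[ 0.64068045 -0.13934105  0.05416577] [-0.91199595  0.41019921] 155.7826505753748 [1.03821819e-05 1.79302938e-04]
[[0.673, -0.151, 0.01], [0.673, -0.154, 0.01], [0.674, -0.157, 0.007], [0.613, -0.124, 0.01], [0.611, -0.121, 0.009], [0.611, -0.124, 0.009], [0.611, -0.126, 0.01], [0.608, -0.118, 0.015], [0.608, -0.121, 0.013], [0.608, -0.124, 0.009], [0.608, -0.126, 0.009], [0.606, -0.121, 0.009], [0.606, -0.124, 0.01]]
blue [ 0.4443315  -0.16036843  0.00593963] [ 0.50556318 -0.09579743  0.05748874] [ 0.46937385 -0.12612009  0.05342502]
```

Target is lantern A at (0.590, 0.165), since it has the larger y, with its slots at about 24°. The cap is at (0.641, −0.139) with its bar at about −24°, and the heights fit. Moving above the cap now.

```bash
for i in 1 2 3 4 5 6; do python3 -m jog '[-0.94,-0.86,0,0,0,0,-0.94,-0.86,0,0,0,0,-0.94,-0.86,0,0,0,0]' 60 | tail -c 300; done; python3 -m jog '[-0.94,-0.86,0.2,0,0,0.057,-0.94,-0.86,0.2,0,0,0.057,-0.94,-0.86,0.2,0,0,0.057,-0.94,-0.86,0.2,0,0,0.057]'
python3 - <<'E'
from h import *
f=grab("wrist");print(f["T_tool_cam"],f["fx"],f["cx"],f["cy"]);cv2.imwrite("pics/w1.png",f["img"]);np.savez("w1",W=cloud(f),img=f["img"])
E
```

```text
time: 0.48
tool_pos: [0.2217, 0.4981, 0.2304]
tool_rot: [-0.0, 0.123, 0.992, -0.001]
contact_force: [-0.3, -0.1, 0.2]
gripper_width: 0.702
grasp_force: 0.0
time: 0.85
tool_pos: [0.2924, 0.3929, 0.2311]
tool_rot: [0.0, 0.123, 0.992, -0.0]
contact_force: [0.3, 0.3, -0.8]
gripper_width: 0.697
grasp_force: 0.0
time: 1.23
tool_pos: [0.3631, 0.2872, 0.2313]
tool_rot: [0.0, 0.123, 0.992, 0.0]
contact_force: [-0.2, -0.0, 0.4]
gripper_width: 0.703
grasp_force: 0.0
time: 1.6
tool_pos: [0.4336, 0.1817, 0.2312]
tool_rot: [-0.0, 0.122, 0.992, 0.0]
contact_force: [-0.2, 0.2, -0.8]
gripper_width: 0.701
grasp_force: 0.0
time: 1.98
tool_pos: [0.5042, 0.0764, 0.231]
tool_rot: [-0.0, 0.122, 0.993, 0.0]
contact_force: [-0.6, 0.5, -0.4]
gripper_width: 0.708
grasp_force: 0.0
time: 2.35
tool_pos: [0.575, -0.0291, 0.2307]
tool_rot: [-0.001, 0.121, 0.993, 0.0]
contact_force: [0.3, 1.2, 0.2]
gripper_width: 0.701
grasp_force: 0.0
time: 2.85
tool_pos: [0.6444, -0.1326, 0.2109]
tool_rot: [-0.001, 0.208, 0.978, 0.001]
contact_force: [-0.2, -0.6, 0.7]
gripper_width: 0.702
grasp_force: 0.0
[[-9.08743145e-04  9.66366483e-01  2.57167251e-01  6.49579794e-02]
 [ 9.99999494e-01  7.67363610e-04  6.50114710e-04  3.65482768e-04]
 [ 4.30908275e-04  2.57167712e-01 -9.66366691e-01 -1.42324109e-01]
 [ 0.00000000e+00  0.00000000e+00  0.00000000e+00  1.00000000e+00]] 313.62766829377 251.98137789643775 189.25409695331123
```

```bash
cat >> h.py <<'E'
def capmeas(f,near,tool):
    W=cloud(f);hsv=cv2.cvtColor(f["img"],cv2.COLOR_BGR2HSV);H,S,V=[hsv[...,i].astype(int) for i in range(3)]
    red=((H<8)|(H>172))&(S>150)&(V>60);n=np.hypot(W[...,0]-near[0],W[...,1]-near[1])<.06
    p=W[red&n&(W[...,2]>.035)];zt=np.percentile(p[:,2],90);t=p[abs(p[:,2]-zt)<.004]
    (c,s,a)=cv2.minAreaRect((t[:,:2]*1000).astype(np.float32));print("rect",np.round(c,1),np.round(s,1),a)
    _,e=np.linalg.eigh(np.cov(t[:,:2].T));print("bar",len(t),t.mean(0),"ang",np.degrees(np.arctan(e[1,1]/e[0,1])))
    l=p=W[red&n&(W[...,2]<.016)]
    if len(l): k=l@np.array([e[0,1],e[1,1],0]); g=k>np.median([k.min(),k.max()]);a,b=l[g].mean(0),l[~g].mean(0);print("lugs",a,b,(a+b)/2)
E
python3 - <<'E'
from h import *
f=grab("wrist");capmeas(f,(.641,-.139),0);s=manip.state();x=rot(s["tool_rot"]).as_matrix()[:,0];print(s["tool_pos"],x,np.degrees(np.arctan(x[1]/x[0])))
E
```

```text
rect [ 640.3 -138.4] [12.8 49.3] 65.37788391113281
bar 656 [ 0.6392181  -0.13803498  0.05341583] ang -25.11523700746335
lugs [ 0.60871097 -0.12289937  0.00968711] [ 0.67511709 -0.15434463  0.01010848] [ 0.64191403 -0.138622    0.00989779]
[ 0.64426576 -0.13262532  0.2118938 ] [-9.13846445e-01  4.06059890e-01 -2.02290518e-04] -23.957562897231533
```

View pics/w1.png

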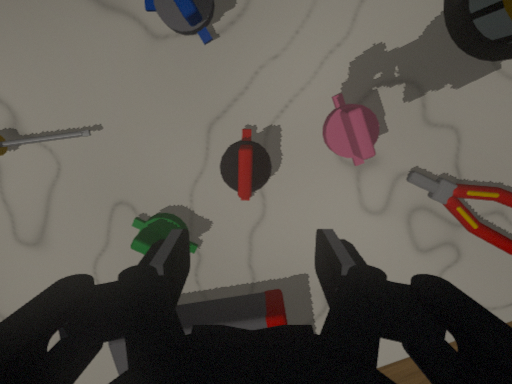

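The wrist view shows the red cap at (246,167) with its bar upright in the image and clear space for the fingers on both sides. The correction is small, so I descend and close.

```bash
python3 -m jog '[0.015,-0.07,0.5,0,0,0.006,0.015,-0.07,1,0,0,0.006,0.015,-0.07,1,0,0,0.006]' 50|grep pos; python3 -m jog '[0,0,0.4,0,0,0,0,0,0.7,0,0,0,0,0,0.82,0,0,0,0,0,0.82,0,0,0]' ; python3 -m jog '[0,0,0,0,0,0,0,0,0,0,0,0,0,0,0,0,0,0,0,0,0,0,0,0,0,0,0,0,0,0]' 0
```

```text
tool_pos: [0.6364, -0.1382, 0.1067]
time: 3.82
tool_pos: [0.6409, -0.1407, 0.0308]
tool_rot: [0.001, 0.218, 0.976, -0.0]
contact_force: [0.6, -0.1, 0.4]
gripper_width: 0.585
grasp_force: 0.0
time: 4.45
tool_pos: [0.6415, -0.1413, 0.0313]
tool_rot: [0.002, 0.218, 0.976, -0.0]
contact_force: [0.2, 1.1, 7.7]
gripper_width: 0.15
grasp_force: 59.5
```

```bash
python3 -m jog '[0,0,-0.3,0,0,0,0,0,-0.7,0,0,0,0,0,-1,0,0,0]' |grep -v rot; python3 -m jog '[0,0,-0.5,0,0,0,0,0,-0.9,0,0,0,0,0,-0.9,0,0,0]' | grep -v rot
for i in 1 2; do python3 -m jog '[0.3,0.425,0,0,0,0,0.6,0.85,0,0,0,0,0.6,0.85,0,0,0,0]'|grep pos;done; python3 -m jog '[0,0,0,0,0,0,0,0,0,0,0,0]'
cat >> h.py <<'E'
def mouth(f,near):
    W=cloud(f);hsv=cv2.cvtColor(f["img"],cv2.COLOR_BGR2HSV);H,S,V=[hsv[...,i].astype(int) for i in range(3)]
    n=np.hypot(W[...,0]-near[0],W[...,1]-near[1])<.065;top=n&(abs(W[...,2]-.11)<.006)
    y=W[top&(H>15)&(H<35)&(S>120)];c,r=cv2.minEnclosingCircle((y[:,:2]*1e3).astype(np.float32));print("circle",c,r,np.median(y[:,2]))
    q=W[top&((H<8)|(H>172))&(S>150)&(V>60)];m=np.array(c)/1e3
    d=q[:,:2]-m;ok=np.hypot(*d.T)>.03;q=q[ok];d=d[ok];a=np.arctan2(d[:,1],d[:,0]);print("slot ang",np.degrees(np.angle(np.exp(2j*a).mean()))/2,len(q))
    g=d[:,0]>0
    for k in(g,~g):
        if k.any():print(" mark",q[k].mean(0),k.sum(),np.degrees(np.arctan2(*d[k].mean(0)[::-1])))
E
python3 - <<'E'
from h import *
f=grab("wrist");cv2.imwrite("pics/w2.png",f["img"]);mouth(f,(.59,.165));print(manip.state()["tool_pos"])
f=grab("top");mouth(f,(.59,.165))
E
```

```text
time: 4.82
tool_pos: [0.6402, -0.1412, 0.1307]
contact_force: [0.4, 0.1, -0.5]
gripper_width: 0.152
grasp_force: 58.6
time: 5.2
tool_pos: [0.6422, -0.1418, 0.2244]
contact_force: [0.5, -0.0, -0.5]
gripper_width: 0.15
grasp_force: 58.6
tool_pos: [0.6204, -0.0355, 0.2169]
tool_pos: [0.6028, 0.0659, 0.2175]
time: 6.2
tool_pos: [0.604, 0.0625, 0.2186]
tool_rot: [-0.0, 0.219, 0.976, -0.0]
contact_force: [-0.2, -0.5, -1.1]
gripper_width: 0.15
grasp_force: 58.8
circle (591.2399291992188, 165.63584899902344) 49.778167724609375 0.10966014144495873
slot ang 26.991955584114447 342
 mark [0.63241933 0.18712002 0.10990891] 148 27.552007568864504
 mark [0.54874694 0.14437377 0.10994389] 194 -153.41813667258563
[0.60408306 0.06251331 0.21885   ]
circle (587.8689575195312, 160.834228515625) 47.62322998046875 0.10975603465739747
slot ang 23.062853989534435 22
 mark [0.54862553 0.14416999 0.10962075] 22 -156.99209582734275
```

View pics/w2.png

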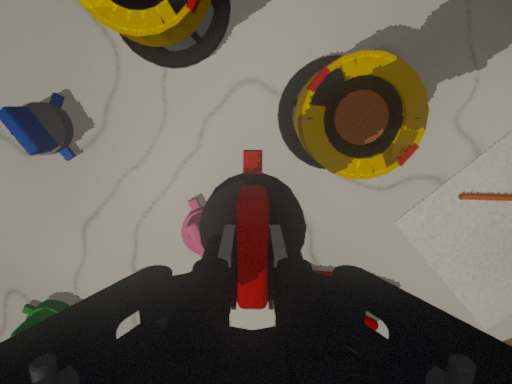

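The wrist view shows the lantern's copper disc at (361,117) with red slot marks at (318,78) and (408,155), and the cap gripped upright with its bar at (253,245). The mouth is at (0.591, 0.1656) and the slot line is at 27°. Next I measure the held cap in the same image.

Run:
```python
from h import *
f=grab("wrist");s=manip.state();T=rot(s["tool_rot"]).as_matrix();W=cloud(f);P=(W-s["tool_pos"])@T
hsv=cv2.cvtColor(f["img"],cv2.COLOR_BGR2HSV);H,S,V=[hsv[...,i].astype(int) for i in range(3)]
red=((H<8)|(H>172))&(S>150)&(V>40);m=red&(np.hypot(P[...,0],P[...,1])<.06)&(abs(P[...,2])<.05)
p=P[m];zt=np.percentile(p[:,2],5);t=p[abs(p[:,2]-zt)<.004];print("top z",zt,np.median(t[:,2]),t.min(0),t.max(0))
c,sz,a=cv2.minAreaRect((t[:,:2]*1e3).astype(np.float32));print(c,sz,a)
l=p[p[:,2]>.008];print("lug",len(l),l.min(0),l.max(0),np.median(l,0))
d=(np.array([.5911,.1656,.11])-s["tool_pos"]);print("mouth in tool",d@T)
x=T[:,0];print(np.degrees(np.arctan2(x[1],x[0])),T[:,2])
blk=(V<60)&(np.hypot(P[...,0],P[...,1])<.04)&(P[...,2]>0)&(P[...,2]<.02)&(P[...,0]>.012);b=P[blk];print("plug",len(b),b.min(0),b.max(0))
```

```text
top z -0.02315969612356485 -0.02209875786184664 [-0.02227379 -0.00706356 -0.02714236] [ 0.02723659  0.00689202 -0.01916839]
(2.5288124084472656, 0.17972517013549805) (49.48185729980469, 13.863368034362793) 0.8598145842552185
lug 332 [ 0.00968529 -0.00415135  0.00816335] [0.04213097 0.00888791 0.02336582] [0.03664005 0.00013361 0.02152269]
mouth in tool [0.05562467 0.08741618 0.109088  ]
154.71801197655054 [-2.53534321e-04 -1.47943285e-04 -9.99999957e-01]
plug 1836 [ 0.01200378 -0.02482236  0.00761477] [0.02979125 0.02510267 0.01996822]
```

```bash
python3 -m jog '[0.2,0.3,0,0,0,-0.05,0.4,0.6,0,0,0,-0.11,0.543,0.896,0.1,0,0,-0.17,0.543,0.896,0.3,0,0,-0.23,0.543,0.896,0.45,0,0,-0.29,0.543,0.896,0.45,0,0,-0.29,0.543,0.896,0.45,0,0,-0.29]'
python3 - <<'E'
from h import *
s=manip.state();f=grab("wrist");T=rot(s["tool_rot"]).as_matrix();x=T[:,0];print(np.degrees(np.arctan2(x[1],x[0])),s["tool_pos"],s["joint_pos"])
print("cap",s["tool_pos"]+T@[.0025,0,.005]);cv2.imwrite("pics/w3.png",f["img"]);mouth(f,(.591,.1656))
f=grab("scene");cv2.imwrite("pics/s3.png",f["img"][100:300,150:450])
E
```

```text
time: 7.22
tool_pos: [0.5935, 0.1678, 0.1751]
tool_rot: [0.001, -0.232, 0.973, -0.0]
contact_force: [-0.0, -0.5, -0.1]
gripper_width: 0.151
grasp_force: 58.9
-153.17380441263765 [0.59345399 0.16777923 0.17509037] [ 1.54927458e-01  7.25824548e-02  1.68739493e+00 -1.91700241e-05
  1.38057018e+00 -1.88407052e+00]
cap [0.59122822 0.16665173 0.1700879 ]
circle (591.0174560546875, 165.98416137695312) 49.50638198852539 0.10971287981771713
slot ang 26.831772685175938 250
 mark [0.54902934 0.14475087 0.10978916] 250 -153.17438043043654
```

View pics/w3.png

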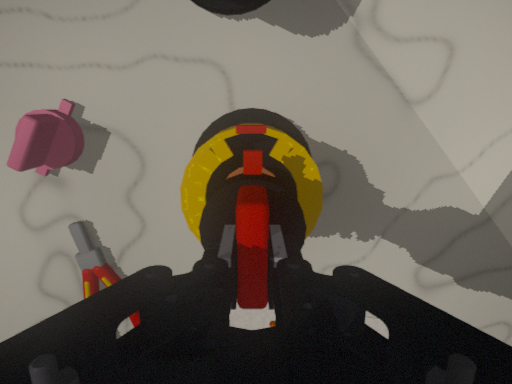

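The lug at (252,160) lines up with the red slot mark at (252,129): both angles are 26.8° and the centre is off by less than 1 mm. Pushing in.

```bash
python3 -m jog '[0.004,-0.007,0.15,0,0,0,0.004,-0.007,0.28,0,0,0,0.004,-0.007,0.36,0,0,0,0.004,-0.007,0.42,0,0,0,0.004,-0.007,0.48,0,0,0,0.004,-0.007,0.55,0,0,0,0.004,-0.007,0.55,0,0,0,0.004,-0.007,0.55,0,0,0]'
```

```text
time: 8.32
tool_pos: [0.5931, 0.1674, 0.12]
tool_rot: [0.0, -0.234, 0.972, 0.0]
contact_force: [-3.4, 0.5, 4.2]
gripper_width: 0.156
grasp_force: 59.6
```

Seated at the right depth, and the force matches the spring. Turning clockwise about the cap's axis.

```bash
python3 -m jog '[0,-0.004,0,0,0,0.055,0.0015,-0.0085,0,0,0,0.11,0.003,-0.012,0,0,0,0.165,0.006,-0.016,0,0,0,0.22,0.009,-0.019,0,0,0,0.275,0.0125,-0.022,0,0,0,0.33,0.0125,-0.022,0,0,0,0.33]'
python3 - <<'E'
from h import *
s=manip.state();T=rot(s["tool_rot"]).as_matrix();x=T[:,0];print(np.degrees(np.arctan2(x[1],x[0])),s["tool_pos"],s["ft_torque"],s["contact_force"],"cap",s["tool_pos"]+T@[.0025,0,.005])
f=grab("wrist");W=cloud(f);P=(W-s["tool_pos"])@T
hsv=cv2.cvtColor(f["img"],cv2.COLOR_BGR2HSV);H,S,V=[hsv[...,i].astype(int) for i in range(3)]
m=((H<8)|(H>172))&(S>150)&(V>40)&(np.hypot(P[...,0],P[...,1])<.035)&(P[...,2]<-.01);t=P[m]
print(cv2.minAreaRect((t[:,:2]*1e3).astype(np.float32)),np.median(t[:,2]))
cv2.imwrite("pics/w4.png",f["img"])
E
```

```text
time: 9.2
tool_pos: [0.5938, 0.1644, 0.1203]
tool_rot: [0.001, 0.278, 0.961, 0.0]
contact_force: [1.6, -1.8, 5.0]
gripper_width: 0.153
grasp_force: 59.6
147.71182087993068 [0.59382338 0.16444509 0.12034353] [-0.30504236 -0.06751446 -0.01068496] [ 1.5863737  -1.76047696  5.03261728] cap [0.59172377 0.16577835 0.11533713]
((3.1386938095092773, 0.4764213562011719), (43.85610580444336, 37.968685150146484), 36.54118347167969) -0.02215779920357594
```

View pics/w4.png

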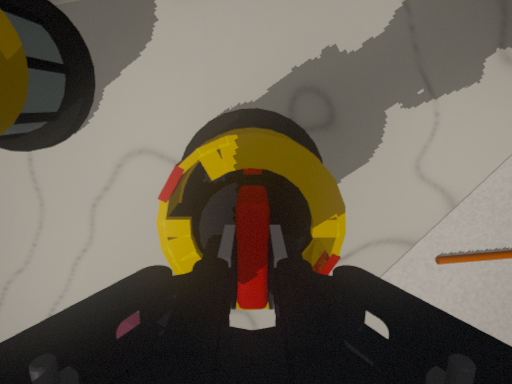

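The bar has turned 59° from the slots (red marks at (171,184) and (327,264)) and the lug is under the lip. I ease up to the lip, release and retreat.

```bash
python3 -m jog '[0,0,-0.03,0,0,0,0,0,-0.06,0,0,0,0,0,-0.06,0,0,0]'; python3 -m jog '[0,0,0,0,0,0,0,0,0,0,0,0,0,0,0,0,0,0,0,0,0,0,0,0,0,0,0,0,0,0]' 50; python3 -m jog '[0,0,-0.2,0,0,0,0,0,-0.5,0,0,0,0,0,-0.9,0,0,0]'|grep pos; python3 -m jog '[-0.3,0,-0.3,0,0,0,-0.6,0,-0.3,0,0,0,-0.6,0,-0.3,0,0,0,-0.6,0,-0.3,0,0,0]'
python3 - <<'E'
from h import *
for n in("wrist","top"):
    f=grab(n);W=cloud(f);mouth(f,(.591,.1656))
    hsv=cv2.cvtColor(f["img"],cv2.COLOR_BGR2HSV);H,S,V=[hsv[...,i].astype(int) for i in range(3)]
    m=((H<8)|(H>172))&(S>150)&(V>40)&(np.hypot(W[...,0]-.591,W[...,1]-.1656)<.04)&(W[...,2]>.125);t=W[m]
    if len(t)<10: continue
    zt=np.percentile(t[:,2],90);t=t[t[:,2]>zt-.005];_,e=np.linalg.eigh(np.cov(t[:,:2].T))
    print(n,"bar",len(t),zt,"centre z",np.median(t[:,2])-.027,cv2.minAreaRect((t[:,:2]*1e3).astype(np.float32)),np.degrees(np.arctan(e[1,1]/e[0,1])))
f=grab("wrist");cv2.imwrite("pics/w5.png",f["img"])
E
```

```text
time: 9.62
tool_pos: [0.5931, 0.1648, 0.1256]
tool_rot: [0.0, 0.279, 0.96, 0.0]
contact_force: [1.5, 0.1, 2.2]
gripper_width: 0.154
grasp_force: 59.4
time: 10.25
tool_pos: [0.5927, 0.1648, 0.1252]
tool_rot: [-0.0, 0.279, 0.96, -0.0]
contact_force: [0.2, -0.4, -1.0]
gripper_width: 0.586
grasp_force: 0.0
tool_pos: [0.5924, 0.1647, 0.2168]
time: 11.12
tool_pos: [0.6431, 0.1328, 0.2458]
tool_rot: [-0.0, 0.279, 0.96, 0.0]
contact_force: [-0.5, 0.3, -0.1]
gripper_width: 0.58
grasp_force: 0.0
circle (591.0438842773438, 165.8610076904297) 49.49875259399414 0.10975814768040676
slot ang 23.833803298258367 290
 mark [0.63139543 0.18515522 0.1097229 ] 134 25.554938422589522
 mark [0.55151682 0.15046181 0.10936388] 156 -158.7148007130841
wrist bar 1260 0.14946068655464284 centre z 0.12143582429615593 ((591.3598022460938, 165.83004760742188), (13.755038261413574, 49.64893341064453), 57.96738052368164) -32.205390869901855
circle (591.1123046875, 163.92861938476562) 48.63020706176758 0.10966413632964428
slot ang 31.618368170350536 9
 mark [0.6306364  0.1882977  0.10931465] 9 31.656433782706266
top bar 76 0.5704555024728061 centre z 0.5421549818450212 ((579.5457763671875, 174.720947265625), (57.961429595947266, 14.615582466125488), 6.490187168121338) 10.195771781471807
```

View pics/w5.png

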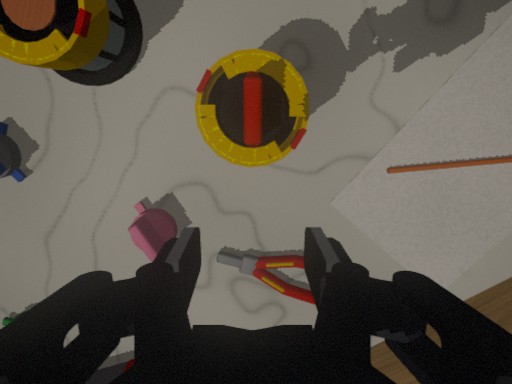

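The cap sits locked in the collar with its bar at (252,110). It is centred within 0.5 mm, its centre is 11.5 mm above the top, and it is turned 59°. The gripper is clear, so I hand in.

```bash
python3 -c "from plant import manip; print(manip.job_done())"
```

```text
the job is handed in; nothing more can be done
None
```

The two-lug cap is locked in the left lantern's collar, turned about 59° from the slots and released, and the job is handed in; the three-lug cap was not touched. No verdict came back from the hand-in.

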